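Fit the paddle beater into the mixer drive and hold it down

TASK

Pull the mixer's sliding shutter by its knob all the way out to its stop, then take the paddle beater from the wooden stand, turn it until its cross-shaped stem meshes with the slot in the drive, and push it straight down against the ejector spring until its collar sits fully home on the rim. Finish while still gripping the beater and pressing it down: do not let go. Leave the whisk in the stand and do not shift or upset the other things on the worktop.

Things in the scene. Friction and masses are not known exactly. Their poses are not given: they have to be found in the camera images.
- mixer: White motor base, fixed, housing 230 (its x) x 170 x 68 mm high, yawed, left or right of the middle. Origin on the worktop straight below the drive's axis; housing reaches 150 mm to its own -x (front, roughly towards the robot), 80 mm to +x. Two 6 mm aluminium rails run along its x at y = +-41 mm, tops 120 mm above the worktop.
- drive_mouth (a point): Centre of the mouth of the drive, a round steel coupling 64 mm wide on the mixer, rim 116 mm above the worktop, z up. A cross-shaped slot (two crossing slots 26.5 x 8.5 mm along this point's own x and y, same every quarter turn) goes 40 mm down. Turns about z only against 0.12 N m of gearbox friction; starts at any angle, hidden by the shutter.
- shutter (a joint): Aluminium slide plate (85 x 76 x 3 mm, top 122 mm above the worktop) covering the drive, in m: 0 = shut, 0.070 = pulled out to its stop. It slides towards the mixer's own -x. A spring and brake resist with about 5 to 7 N; it stays where it is left.
- shutter_knob (a point): Middle of the upright round black knob on the shutter, 22 mm in diameter, its grip part from 125 to 153 mm above the worktop, this point at 141 mm; shut, it is 33 mm in front (mixer -x) of the drive axis; moves with the shutter.
- ejector (a joint): Sprung ejector pin (8 mm thick) in the middle of the slot, in m: 0 = up, its top 22 mm below the rim; grows as it is pushed down, 0.008 when the beater is fully home. Pushes up with 4.8 N at 0 and 9.6 N at 0.008, so a beater let go rises 8 mm.
- beater: Metal paddle beater, 115 mm high, 160 g, stem down; origin at stem tip, z up its axis. Cross stem 0-30 mm (two blades 24 x 6 mm along its x and y, lowest 6 mm narrowed to 19 x 3); round collar 44 mm wide at 30-38; hub 28 mm wide with two flat wings reaching 51 mm out along +x and -x at 41-67; square post 24 x 24, faces square to x and y, at 67-115.
- beater_seat (a point): On the beater's axis at the underside of its collar, 30 mm above the stem tip. Fully home it is at the drive_mouth point, the collar lying on the rim.
- beater_grip (a point): On the beater's axis in the square post, 95 mm above the stem tip, 20 mm below the post's top: the place to grip.
- stand: Fixed wooden block 100 (its x) x 250 (its y) x 45 mm high with two 28 mm holes 70 mm either side of its centre along its y, where the attachments stand with their collars on the top. Origin: centre of its underside.
- whisk: The other attachment in the stand, a wire balloon whisk 134 mm high and 58 mm wide with the same stem; origin at its stem tip. Leave it there.
- square_tart: Loose square chocolate tart on a round gold card, 112 mm wide, 44 mm high; bystander, origin at its underside.
- round_tart: Loose round yellow tart on a gold card, 100 mm wide, 40 mm high; bystander, origin at its underside.
- jar: Loose amber jar, 64 mm wide, 100 mm high; bystander, origin at its underside.
- bowl: Loose steel bowl, 110 mm wide, 60 mm high; bystander, origin at its underside.
- tart_ring: Loose steel tart ring, 60 mm wide, 20 mm high, between mixer and stand; bystander, origin at its underside.
- cup: Loose white cup, 52 mm wide, 60 mm high, between mixer and stand; bystander, origin at its underside.
- spatula: Loose spatula lying on the worktop on the robot's right; bystander, origin at its underside.

How it is judged:
On the way, in this order (a step that is already met when the one before it is completed fails the run):
1. the shutter is pulled out to its stop (value of joint shutter above 0.066 m), for 0.2 s.
2. the beater is lifted clear of the stand (height (world z) of beater above 0.055 m and contact force between the fingers and beater above 1 N), for 0.1 s.
At the end, for the whole second after the job is handed in: Through the last second: shutter out at least 64 of 70 mm; beater upright (0.08 rad), at rest, within 4 mm of the drive axis, collar within 3 mm of the rim; ejector down at least 4.5 mm; beater pressing on the mixer with over 5 N and gripped with over 3 N (value of joint shutter above 0.064 m and z of beater_seat in the frame of drive_mouth between -0.004 and 0.003 m and horizontal distance between beater_seat and drive_mouth below 0.004 m and angle between beater's own z axis and vertical below 0.08 rad and value of joint ejector above 0.0045 m and contact force between beater and mixer above 5 N and contact force between the fingers and beater above 3 N and linear speed of beater below 0.02 m/s); the arm keeps its last pose, push and grip.
It fails at once if the whisk shifted more than 30 mm or tipped over (distance of whisk from where it was at the start of the episode above 0.03 m or angle between whisk's own z axis and vertical above 0.5 rad).
It fails at once if a tart shifted more than 30 mm or tipped over (distance of any of square_tart, round_tart from where it was at the start of the episode above 0.03 m or angle between any of square_tart, round_tart's own z axis and vertical above 0.5 rad).
It fails at once if the tart ring or cup shifted more than 30 mm or tipped over (distance of any of tart_ring, cup from where it was at the start of the episode above 0.03 m or angle between any of tart_ring, cup's own z axis and vertical above 0.5 rad).
It fails at once if the jar, bowl or spatula shifted more than 30 mm or tipped over (distance of any of jar, bowl, spatula from where it was at the start of the episode above 0.03 m or angle between any of jar, bowl, spatula's own z axis and vertical above 0.5 rad).
It also fails if it takes over 64 s, if anything falls off the work surface, if the arm or the gripper's body presses on something with over 40 N, if the wrist force passes 120 N, or if a joint passes its speed limit or range.

ROBOT

A 6-joint arm with a two-finger parallel gripper is mounted at the origin on the work surface. World frame = base frame: x ahead of the robot, y to its left, z up, the work surface at z = 0. Lengths are in m, angles in rad, forces in N, time in s.
With the tool pointing down it reaches from about 0.3 to 0.825 m from the base axis. Payload 5.4 kg.
Tool frame: the origin (TCP) lies midway between the tips of the shut fingers; the grasp point (between the pads) lies hold_point_z behind it (hold_point_z is the distance from the TCP to the grasp point, in m); z points along the fingers, y is the line along which they close (so a half turn about z gives the same grasp; the last joint's range is limited). The gripper opens to 92 mm and grips with 3 to 60 N. Pads are 20 mm wide; open, the fingers measure 128 mm over their backs; the gripper's body (75 mm by 189 mm) begins 69 mm behind the grasp point.
Start: joints at [1.102, 0.158, 1.597, -0, 1.386, -0.21], TCP at [0.147, 0.556, 0.215] pointing down, gripper open.
Joint ranges: [-2.91, 2.91], [-0.94, 2.29], [0.18, 2.7], [-1.29, 4.43], [0.17, 2.64], [-3, 3]. Speed limits (rad/s): [2.57, 2.57, 3.14, 3.14, 3.14, 3.14].

INTERFACE

Orientations are given as a unit quaternion [x, y, z, w].
In Python, from station import get_obs, snapshot, job_done, cut_out, hold_point_z gives the robot as it stands.
- The arm moves only by the shell command python3 -m crank 'ROWS' [FORCE]. ROWS is text: rows parted by semicolons, each of 7 numbers parted by spaces: the shift along the tool's x, y, z in m, then the turn, a rotation vector about the tool's x, y, z in degrees, then the closure, from 0 (fully open) to 1 (shut). In form: x y z ax ay az grip; .... A call has 1 to 20 rows; each row shifts and turns the commanded pose from where the row before left it, along the tool's axes as they then stand; what a row does not reach is not made up. A row lasts 1/8 s, in which the tool goes at most 62.5 mm and 10.7 degrees, less where a joint would pass 70% of its speed; a pose out of reach is approached as far as the arm can. A call with a gripper value outside its range is refused whole. The fingers move at their own pace and stop on an object; FORCE is the grip in N (left out, the last holds). Time passes only in rows, so rows that do not move let the fingers close. It gives the time, the measured TCP pose, the force, the opening and the grip force at its end, in the units of the state.
- get_obs(): the state, without advancing time (a new reading comes with each control period).
- snapshot(name): name is "scene" or "side" or "wrist"; returns a dict with "img" (384x512x3 uint8, blue, green, red), "fx", "fy", "cx", "cy" (pixels), "extrinsics" (4x4, takes a point from camera to world coordinates). Camera axes: x right, y down, z forward; pixel columns grow to the right and rows downward; lengths in m; the calibration is good to about 2 mm. A picture is of the moment at which its call begins. There is no depth.
- job_done(): hands the job in; it is judged then, once.
Trained networks look in a picture, given as the dict that the camera call returned (one of the last four; its "shot" number tells which), for a name from the list of things; names that differ only in an ending like _2 or _b are one class to them, and where a whole thing is asked for, a point or a joint stands for the part that bears it (a point fixed in the world has none). Each returns a list of dicts, best first, with "confidence" (0 to 1); they miss things now and then, are a little off and sometimes report something else, mostly with a low value. They report only what shows in the picture. A call takes as long as a camera call.
- cut_out(picture, label): "pixels" (384x512 bool, what is visible of it) and "rect" ([left, top, right, bottom] in pixels, round what is visible of it).
The state is a dict: "time_s": time; "joint_pos": joint angles; "qvel": joint speeds; "joint_torque": joint torques, N m; "eef_pos": TCP position; "ee_rot": TCP orientation; "contact_force": force on the tool from outside, world axes, zero at the start; "ft_torque": the same for the moment, N m; "finger_gap": finger opening in m; "grip_force": force on a finger pad.
Only numpy, scipy, OpenCV 4.12 (cv2) and the standard library are available. Lean on these libraries where they do the work, as an engineer would, in place of code of your own. Each camera call takes 0.05 s, during which the arm holds its last target. There are 200 camera calls.

## Working session

There is one attempt and no reset: what is moved stays moved. The work goes in short steps, Python scripts to look and compute and a shell command to move; the robot and the scene stay as the last step left them, time stands still between calls to the robot, and variables do not carry over. Pictures are saved under pics/ and viewed, at most 10 in all, crops included, and the job is handed in when it is done.

```bash
ls; mkdir -p pics; python3 - <<'E'
from station import *
import cv2,numpy as np
print(get_obs(), hold_point_z if not callable(hold_point_z) else hold_point_z())
ims=[]
for n in ["scene","side"]:
    s=snapshot(n); cv2.imwrite(f"pics/{n}0.png",s["img"])
    E=np.array(s["extrinsics"]);print(n,s["fx"],s["cx"],s["cy"],E.round(3).tolist())
    for l in ["mixer","drive_mouth","shutter","shutter_knob","beater","whisk","stand","cup","tart_ring"]:
        try:
            r=cut_out(s,l)
            print(l,[(np.round(d["confidence"],2),d["rect"]) for d in r[:2]])
        except Exception as e: print(l,e)
E
```

```text
pics
{'time_s': 0.0, 'joint_pos': array([ 1.10185164e+00,  1.59071697e-01,  1.59821998e+00, -1.16007707e-05,
        1.38617476e+00, -2.10073022e-01]), 'qvel': array([ 2.35678861e-03,  1.86443323e-04, -1.44224386e-04,  5.54208531e-05,
        1.31728722e-03, -1.22546361e-03]), 'joint_torque': array([ 2.19710113e-03, -3.85575664e+01, -3.22108340e+01,  7.02684140e-02,
        3.78316606e-02, -1.36053268e-04]), 'eef_pos': array([0.14691722, 0.55527358, 0.21361233]), 'ee_rot': array([ 1.29073596e-01,  9.91634574e-01, -8.85310169e-04, -3.06631791e-04]), 'contact_force': array([ 0.15915775,  0.0302549 , -0.02504168]), 'ft_torque': array([ 0.02626301, -0.00110208,  0.01427953]), 'grip_force': 0.0, 'finger_gap': 0.09192772802793234} 0.0187
scene 473.7189737251211 259.3558976289677 186.44489394028227 [[-0.129, 0.746, -0.653, 1.61], [0.992, 0.1, -0.081, 0.12], [0.005, -0.658, -0.753, 1.26], [0.0, 0.0, 0.0, 1.0]]
mixer [(np.float64(0.78), [296.9, 153.6, 347.9, 223.9])]
drive_mouth [(np.float64(0.52), [315.3, 164.0, 340.5, 190.3])]
shutter [(np.float64(0.82), [316.8, 163.3, 341.2, 192.5]), (np.f
[... 560 characters left out ...]
[-0.851, -0.395, 0.345, 0.171], [-0.524, 0.663, -0.534, 0.695], [-0.018, -0.635, -0.772, 1.074], [0.0, 0.0, 0.0, 1.0]]
mixer [(np.float64(0.98), [194.4, 221.2, 301.1, 312.6]), (np.float64(0.7), [237.3, 179.9, 255.6, 205.1])]
drive_mouth []
shutter [(np.float64(0.65), [214.3, 222.4, 256.1, 259.1])]
shutter_knob [(np.float64(0.94), [214.8, 225.3, 254.4, 260.6])]
beater [(np.float64(0.86), [305.9, 130.7, 338.0, 162.2])]
whisk [(np.float64(0.55), [298.6, 155.8, 312.7, 189.2])]
stand [(np.float64(0.83), [281.9, 139.8, 343.4, 215.3])]
cup [(np.float64(0.86), [236.4, 180.2, 252.9, 202.4]), (np.float64(0.68), [281.3, 140.0, 343.0, 212.8])]
tart_ring [(np.float64(0.63), [298.0, 216.2, 317.4, 239.5])]
```

```bash
python3 - <<'E'
import cv2
a=cv2.imread("pics/scene0.png")[140:270,160:360]; b=cv2.imread("pics/side0.png")[120:320,180:360]
cv2.imwrite("pics/a.png",cv2.resize(a,None,fx=4,fy=4,interpolation=cv2.INTER_CUBIC)); cv2.imwrite("pics/b.png",cv2.resize(b,None,fx=3,fy=3,interpolation=cv2.INTER_CUBIC))
E
```

```text
(no output)
```

View pics/a.png

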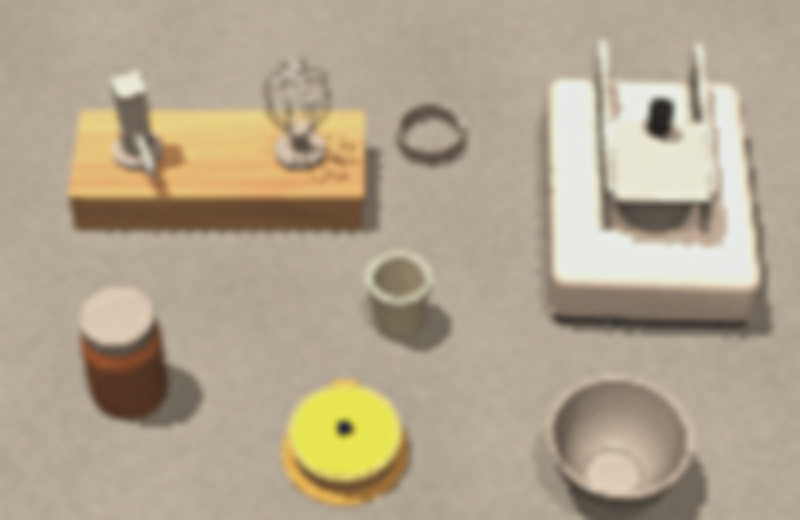

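View pics/b.png

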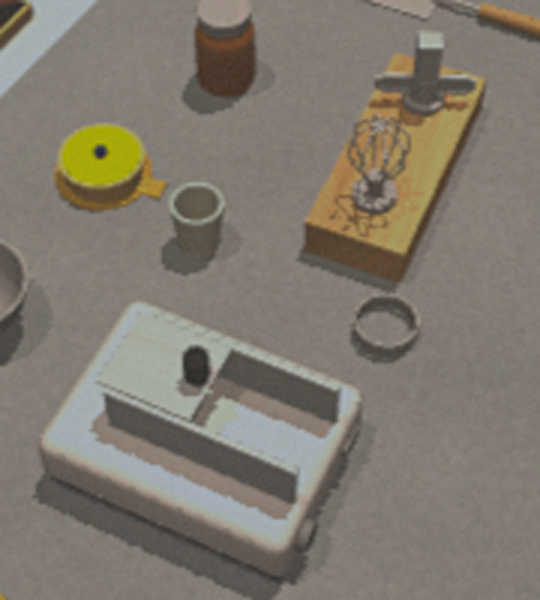

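Pictures: the mixer is on the robot's left, with its knob at scene px (325,169) and side px (245,242). The beater is at the stand's right hole, with its post top at scene (192,160) and side (323,132). The ring and cup stand between mixer and stand. Next I back-project these points.

```bash
cat > h.py <<'E'
import numpy as np
from station import *
def ray(s,uv,z):
    E=np.array(s["extrinsics"]); d=E[:3,:3]@np.array([(uv[0]-s["cx"])/s["fx"],(uv[1]-s["cy"])/s["fy"],1]); o=E[:3,3]
    return (o+d*(z-o[2])/d[2])[:2]
def proj(s,p):
    E=np.linalg.inv(np.array(s["extrinsics"])); q=E[:3,:3]@np.asarray(p)+E[:3,3]
    return np.array([q[0]/q[2]*s["fx"]+s["cx"],q[1]/q[2]*s["fy"]+s["cy"]])
E
python3 - <<'E'
from h import *
np.set_printoptions(precision=4,suppress=True)
a=snapshot("scene");b=snapshot("side")
A=lambda u,v:(u/4+160-.4,v/4+140-.4); B=lambda u,v:(u/3+180-.33,v/3+120-.33)
for n,f,s,z,L in [("knob mid",A,a,.141,[(659,117)]),("knob",B,b,.141,[(196,365)]),("plate",A,a,.122,[(612,122),(714,122),(714,200),(612,200)]),
 ("plate",B,b,.122,[(97,384),(195,417),(232,350),(140,305)]),("railends",B,b,.120,[(297,472),(340,390),(106,390)]),
 ("post top",A,a,.130,[(128,80)]),("post top",B,b,.130,[(430,37)]),("wings",B,b,.082,[(377,80),(474,80)]),
 ("wing",A,a,.069,[(152,160)]),
 ("stand top",A,a,.045,[(80,110),(365,112),(365,197),(70,197)]),("stand top",B,b,.045,[(403,55),(484,80),(403,262),(306,225)]),
 ("ring",A,a,.01,[(432,137)]),("cup top",A,a,.06,[(399,277)]),("whisk collar",A,a,.053,[(300,150)]),("housing top",A,a,.068,[(551,82),(742,87),(752,285),(552,282)]),("bowl top",A,a,.06,[(620,435)])]:
    print(n,*[ray(s,f(*p),z) for p in L])
E
```

```text
knob mid [0.5356 0.1987]
knob [0.5333 0.1993]
plate [0.5282 0.1619] [0.517  0.2452] [0.6023 0.247 ] [0.6131 0.1666]
plate [0.5992 0.2455] [0.515  0.2307] [0.5233 0.1617] [0.6133 0.1629]
railends [0.4222 0.2304] [0.4296 0.1488] [0.5906 0.2454]
post top [ 0.5417 -0.2408]
post top [ 0.547 -0.244]
wings [ 0.5837 -0.2094] [ 0.5008 -0.2585]
wing [ 0.5738 -0.2192]
stand top [ 0.5032 -0.3017] [ 0.4721 -0.0521] [ 0.5702 -0.0382] [ 0.6035 -0.2858]
stand top [ 0.5929 -0.2897] [ 0.5042 -0.2993] [ 0.4672 -0.046 ] [ 0.5662 -0.0382]
ring [0.4618 0.0068]
cup top [0.664 0.003]
whisk collar [ 0.5316 -0.1001]
housing top [0.4358 0.108 ] [0.4196 0.2746] [0.6409 0.285 ] [0.6591 0.126 ]
bowl top [0.7928 0.1882]
```

```bash
cat >> h.py <<'E'
from scipy.spatial.transform import Rotation as Ro
def need(p,yaw):
    "shift in tool axes (m), tilt fix and turn about tool z (deg) so the TCP is at p, pointing down, tool y at yaw (mod 90 or 180)"
    o=get_obs(); R=Ro.from_quat(o["ee_rot"])
    sh=R.inv().apply(np.array(p)-o["eef_pos"])
    for k in (0,90,180,270):
        a=np.radians(yaw+k); T=Ro.from_matrix(np.column_stack([[np.sin(a)*-1*-1, -np.cos(a),0],[np.cos(a),np.sin(a),0],[0,0,-1]]))
        print("yaw",yaw+k,"turn",np.degrees((R.inv()*T).as_rotvec()).round(2))
    print("shift",sh.round(4),"t",round(o["time_s"],2),"pos",o["eef_pos"].round(4),"F",o["contact_force"].round(1),"gap",round(o["finger_gap"],4),"j",o["joint_pos"].round(2))
E
python3 -c "
from h import *
need((.5345,.199,.214),5)"
```

```text
Traceback (most recent call last):
  File "h.py", line 15, in need
    a=np.radians(yaw+k); T=Ro.from_matrix(np.column_stack([[np.sin(a)*-1*-1, -np.cos(a),0],[np.cos(a),np.sin(a),0],[0,0,-1]]))
                           ~~~~~~~~~~~~~~^^^^^^^^^^^^^^^^^^^^^^^^^^^^^^^^^^^^^^^^^^^^^^^^^^^^^^^^^^^^^^^^^^^^^^^^^^^^^^^^^^^^^
  File "scipy/spatial/transform/_rotation.pyx", line 1143, in scipy.spatial.transform._rotation.Rotation.from_matrix
ValueError: Non-positive determinant (left-handed or null coordinate frame) in rotation matrix 0: [[ 0.08715574  0.9961947   0.        ]
 [-0.9961947   0.08715574  0.        ]
 [ 0.          0.         -1.        ]].
```

```bash
sed -i 's/\[np.sin(a)\*-1\*-1, -np.cos(a),0\]/[-np.sin(a),np.cos(a),0]/' h.py
python3 -c "
from h import *
need((.5345,.199,.214),5)"
```

```text
yaw 5 turn [-0.   -0.   70.17]
yaw 95 turn [  0.    -0.   -19.83]
yaw 185 turn [   0.     -0.   -109.83]
yaw 275 turn [ -0.    -0.   160.17]
shift [-0.4658 -0.2458  0.0006] t 1.1 pos [0.1472 0.5558 0.2146] F [-0.3  0.3 -0.8] gap 0.0916 j [ 1.1   0.16  1.6   0.    1.39 -0.21]
```

```bash
python3 -m crank '-0.0388 -0.0205 0 0 0 0 0;-0.0388 -0.0205 0 0 0 0 0;-0.0388 -0.0205 0 0 0 0 0;-0.0388 -0.0205 0 0 0 0 0;-0.0388 -0.0205 0 0 0 0 0;-0.0388 -0.0205 0 0 0 0 0;-0.0388 -0.0205 0 0 0 0 0;-0.0388 -0.0205 0 0 0 0 0;-0.0388 -0.0205 0 0 0 0 0;-0.0388 -0.0205 0 0 0 0 0;-0.0388 -0.0205 0 0 0 0 0;-0.0388 -0.0205 0 0 0 0 0;0 0 0 0 0 10 0;0 0 0 0 0 10 0;0 0 0 0 0 10 0;0 0 0 0 0 10 0;0 0 0 0 0 10 0;0 0 0 0 0 10 0;0 0 0 0 0 10 0;0 0 0 0 0 0 0'
python3 - <<'E'
from h import *
import cv2
need((.5345,.199,.128),5)
s=snapshot("wrist"); cv2.imwrite("pics/w1.png",s["img"])
print(np.array(s["extrinsics"]).round(3).tolist(),s["fx"])
for l in ["mixer","shutter","shutter_knob"]: print(l,[(round(d["confidence"],2),d["rect"]) for d in cut_out(s,l)])
print("pred knob top",proj(s,(.5345,.199,.153)),proj(s,(.5345,.199,.125)))
E
```

```text
time_s: 3.6
eef_pos: [0.5343, 0.1988, 0.2146]
ee_rot: [0.674, 0.739, 0.0, 0.0]
contact_force: [-1.1, -0.8, 0.1]
finger_gap: 0.0917
grip_force: 0.0
yaw 5 turn [0.   0.   0.28]
yaw 95 turn [ -0.     0.   -89.72]
yaw 185 turn [  -0.      0.   -179.72]
yaw 275 turn [ 0.    0.   90.28]
shift [0.0001 0.0002 0.0866] t 3.6 pos [0.5343 0.1988 0.2146] F [-1.1 -0.8  0.1] gap 0.0917 j [ 0.14  0.15  1.61 -0.    1.38  0.05]
[[0.996, 0.089, 0.023, 0.527], [0.092, -0.963, -0.254, 0.27], [-0.0, 0.255, -0.967, 0.384], [0.0, 0.0, 0.0, 1.0]] 313.3953719390793
mixer [(0.72, [131.8, 93.1, 366.7, 249.1])]
shutter [(0.78, [240.2, 146.5, 346.0, 233.2]), (0.7, [192.1, 332.6, 270.4, 372.9]), (0.44, [434.9, 157.1, 511.9, 255.0])]
shutter_knob [(0.94, [240.6, 151.5, 344.7, 232.3])]
pred knob top [258.99195165 202.36345376] [258.84251229 192.73467634]
```

View pics/w1.png

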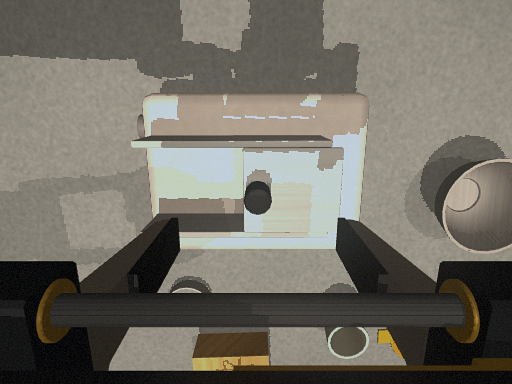

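The wrist view shows the knob at (258,197) where predicted, and the rails are parallel to the image rows, so the mixer's yaw is about 5°. I go down and grip.

```bash
python3 -m crank '0 0.0005 0.03 0 0 0 0;0 0 0.03 0 0 0 0;0 0 0.015 0 0 0 0;0 0 0.010 0 0 0 0;0 0 0 0 0 0 0.5;0 0 0 0 0 0 1;0 0 0 0 0 0 1;0 0 0 0 0 0 1;0 0 0 0 0 0 1' 30
```

```text
time_s: 4.92
eef_pos: [0.5349, 0.1989, 0.1298]
ee_rot: [0.674, 0.738, 0.0, 0.0]
contact_force: [-0.3, -0.7, 0.7]
finger_gap: 0.0441
grip_force: 0.0
```

```bash
python3 -m crank '0 0 0 0 0 0 1;0 0 0 0 0 0 1;0 0 0 0 0 0 1;0 0 0 0 0 0 1;0 0 0 0 0 0 1;0 0 0 0 0 0 1;0 -0.005 0 0 0 0 1;0 -0.01 0 0 0 0 1;0 -0.01 0 0 0 0 1;0 -0.01 0 0 0 0 1;0 -0.01 0 0 0 0 1;0 -0.01 0 0 0 0 1;0 0 0 0 0 0 1' 30
```

```text
time_s: 6.55
eef_pos: [0.4803, 0.1937, 0.1296]
ee_rot: [0.674, 0.738, 0.001, 0.001]
contact_force: [3.8, -0.7, -3.4]
finger_gap: 0.0208
grip_force: 30.0
```

```bash
python3 -m crank '0 -0.008 0 0 0 0 1;0 -0.004 0 0 0 0 1;0 -0.003 0 0 0 0 1;0 -0.003 0 0 0 0 1;0 0 0 0 0 0 1;0 0 0 0 0 0 1'
```

```text
time_s: 7.3
eef_pos: [0.4643, 0.1922, 0.1296]
ee_rot: [0.675, 0.738, 0.002, 0.002]
contact_force: [8.8, 0.2, -7.9]
finger_gap: 0.0212
grip_force: 30.0
```

```bash
python3 -m crank '0 -0.003 0 0 0 0 1;0 0 0 0 0 0 1;0 0 0 0 0 0 1'
```

```text
time_s: 7.68
eef_pos: [0.4641, 0.1922, 0.1296]
ee_rot: [0.675, 0.738, 0.005, 0.004]
contact_force: [20.5, 1.7, -17.9]
finger_gap: 0.0214
grip_force: 30.0
```

```bash
python3 -m crank '0 0.003 0 0 0 0 1;0 0 0 0 0 0 0.5;0 0 0 0 0 0 0.5;0 0 0 0 0 0 0.5;0 0 0 0 0 0 0.5;0 0 -0.02 0 0 0 0;0 0 -0.04 0 0 0 0;0 0 -0.04 0 0 0 0;0.015 0.05 -0.01 0 0 0 0;0.015 0.05 0 0 0 0 0;0 0 0 0 0 0 0;0 0 0 0 0 0 0'
python3 - <<'E'
from h import *
import cv2
s=snapshot("wrist"); cv2.imwrite("pics/w2full.png",s["img"])
p=(.5674,.2019,.116); u=proj(s,p); print(u,proj(s,(.4648,.193,.153)))
for l in ["drive_mouth","shutter_knob"]: print(l,[(round(d["confidence"],2),d["rect"]) for d in cut_out(s,l)])
x,y=int(u[0]),int(u[1]); x0=x-75;y0=y-55; print(x0,y0)
cv2.imwrite("pics/w2.png",cv2.resize(s["img"][y0:y0+110,x0:x0+150],None,fx=5,fy=5,interpolation=cv2.INTER_CUBIC))
need((.5674,.2019,.2),5)
E
```

```text
time_s: 9.18
eef_pos: [0.5584, 0.2311, 0.2393]
ee_rot: [0.674, 0.738, -0.001, -0.0]
contact_force: [-0.4, -0.2, -0.5]
finger_gap: 0.092
grip_force: 0.0
[265.028481   213.08416059] [147.77154009 226.50578445]
drive_mouth [(0.33, [133.7, 177.3, 236.5, 252.6]), (0.21, [166.7, 290.1, 187.7, 330.4])]
shutter_knob [(0.94, [136.3, 177.2, 233.6, 250.0]), (0.43, [353.3, 327.9, 406.3, 364.2])]
190 158
yaw 5 turn [ 0.05 -0.    0.17]
yaw 95 turn [ 4.000e-02  3.000e-02 -8.983e+01]
yaw 185 turn [ 1.0000e-02  7.0000e-02 -1.7983e+02]
yaw 275 turn [ 3.000e-02 -4.000e-02  9.017e+01]
shift [-0.0299  0.0064  0.0404] t 9.32 pos [0.5583 0.231  0.2404] F [ 0.2 -0.1  0.4] gap 0.0919 j [ 0.19  0.22  1.48 -0.    1.44  0.1 ]
```

View pics/w2.png

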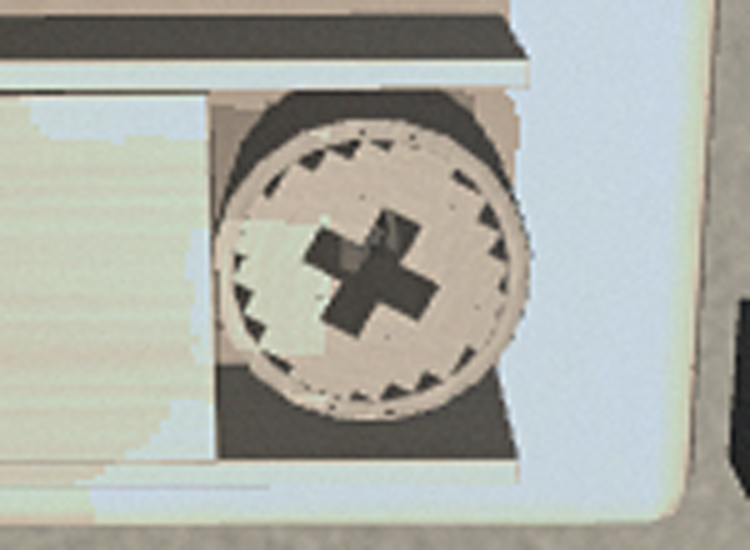

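Shutter is out at its stop and the cross slot is plainly visible, centred near crop (372,272). I measure its corners.

```bash
python3 - <<'E'
from h import *
np.set_printoptions(precision=4,suppress=True)
s=snapshot("wrist")
P=lambda u,v: ray(s,(u/5+190-.4,v/5+158-.4),.116)
ur=(P(387,208)+P(421,228))/2; ll=(P(322,320)+P(358,338))/2; ul=(P(325,225)+P(303,256))/2; lr=(P(440,290)+P(416,321))/2
for a,b in ((ll,ur),(ul,lr)):
    d=b-a; print("len",np.linalg.norm(d),"ang",np.degrees(np.arctan2(d[1],d[0])),"mid",(a+b)/2)
print("ring L/R/T/B",P(217,268),P(530,268),P(373,118),P(373,420))
print("rail ends",P(530,75),P(520,470))
E
```

```text
len 0.026313005014600457 ang 66.73846400003217 mid [0.5665 0.2021]
len 0.02635764491435386 ang -25.765821020321592 mid [0.5664 0.2022]
ring L/R/T/B [0.5359 0.2006] [0.5975 0.2061] [0.5637 0.2336] [0.5697 0.171 ]
rail ends [0.5928 0.2448] [0.6007 0.1627]
```

```bash
python3 -c "
from h import *
need((.544,-.2405,.22),-59)"
```

```text
yaw -59 turn [ 5.000e-02 -4.000e-02  6.417e+01]
yaw 31 turn [ 6.000e-02  1.000e-02 -2.583e+01]
yaw 121 turn [ 4.0000e-02  6.0000e-02 -1.1583e+02]
yaw 211 turn [ 1.0000e-02 -8.0000e-02  1.5417e+02]
shift [-0.4683 -0.0569  0.0204] t 9.38 pos [0.5584 0.2311 0.2404] F [ 0.  -0.5  0.1] gap 0.0918 j [ 0.19  0.22  1.48 -0.    1.44  0.1 ]
```

```bash
python3 -m crank '-0.039 -0.0047 0 0 0 0 0;-0.039 -0.0047 0 0 0 0 0;-0.039 -0.0047 0 0 0 0 0;-0.039 -0.0047 0 0 0 0 0;-0.039 -0.0047 0 0 0 0 0;-0.039 -0.0047 0 0 0 0 0;-0.039 -0.0047 0 0 0 0 0;-0.039 -0.0047 0 0 0 0 0;-0.039 -0.0047 0 0 0 0 0;-0.039 -0.0047 0 0 0 0 0;-0.039 -0.0047 0 0 0 0 0;-0.039 -0.0047 0 0 0 0 0;0 0 0 0 0 10.6 0;0 0 0 0 0 10.6 0;0 0 0 0 0 10.6 0;0 0 0 0 0 10.6 0;0 0 0 0 0 10.6 0;0 0 0 0 0 10.6 0;0 0 0 0 0 0 0;0 0 0 0 0 0 0'
python3 - <<'E'
from h import *
import cv2
s=snapshot("wrist")
u=proj(s,(.544,-.2405,.130)); print(u,proj(s,(.544,-.2405,.045)))
for l in ["beater","whisk"]: print(l,[(round(d["confidence"],2),d["rect"]) for d in cut_out(s,l)])
x0,y0=int(u[0])-100,int(u[1])-75; x0=max(x0,0);y0=max(y0,0);print(x0,y0)
cv2.imwrite("pics/w3.png",cv2.resize(s["img"][y0:y0+150,x0:x0+200],None,fx=4,fy=4,interpolation=cv2.INTER_CUBIC))
need((.544,-.2405,.22),-59)
E
```

```text
time_s: 11.88
eef_pos: [0.5448, -0.2399, 0.24]
ee_rot: [0.962, 0.273, 0.0, 0.0]
contact_force: [0.4, 0.3, -0.8]
finger_gap: 0.0919
grip_force: 0.0
[257.8078684  187.28038971] [257.73276069 169.42460705]
beater [(0.89, [240.3, 127.3, 278.4, 215.2])]
whisk [(0.97, [85.4, 87.7, 165.8, 152.9])]
157 112
yaw -59 turn [ 0.01 -0.    0.66]
yaw 31 turn [ 1.000e-02  0.000e+00 -8.934e+01]
yaw 121 turn [ 0.0000e+00  1.0000e-02 -1.7934e+02]
yaw 211 turn [ 0.000e+00 -1.000e-02  9.066e+01]
shift [-0.0011  0.      0.0197] t 12.03 pos [ 0.5449 -0.2399  0.2397] F [0.5 0.1 0.3] gap 0.0916 j [-0.62  0.19  1.51  0.    1.44  0.4 ]
```

View pics/w3.png

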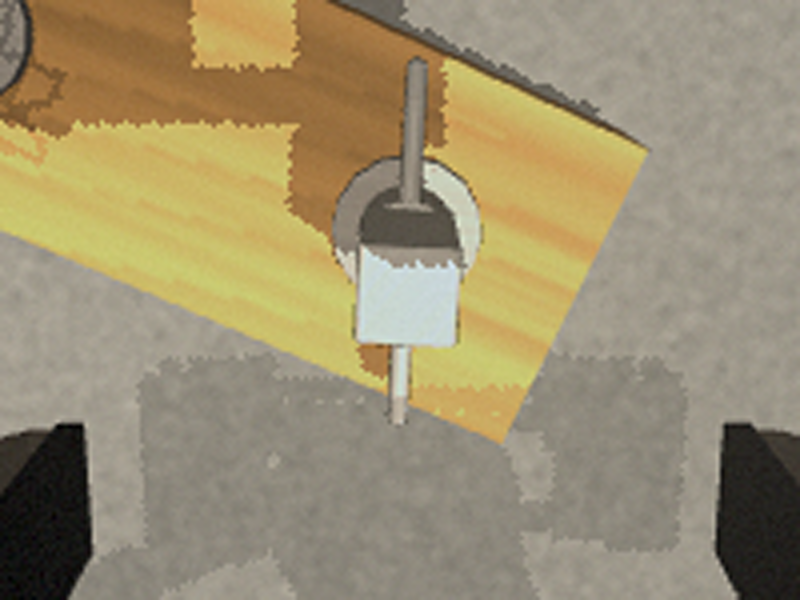

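```bash
python3 - <<'E'
from h import *
np.set_printoptions(precision=4,suppress=True)
s=snapshot("wrist")
P=lambda u,v,z: ray(s,(u/4+157-.4,v/4+112-.4),z)
c=[P(*p,.130) for p in ((358,246),(463,250),(458,345),(354,341))]
print(c,np.mean(c,0)); ang=lambda d: np.degrees(np.arctan2(d[1],d[0]))
for i in range(4): d=c[(i+1)%4]-c[i]; print(np.linalg.norm(d),ang(d))
a,b=P(417,60,.082),P(397,423,.082); print("wing",a,b,(a+b)/2,np.linalg.norm(a-b),ang(a-b))
print("collar top c",(P(332,228,.053)+P(482,228,.053))/2)
need((*np.mean(c,0),.091),-59)
E
```

```text
[array([ 0.5499, -0.2245]), array([ 0.5616, -0.2453]), array([ 0.542 , -0.2563]), array([ 0.5302, -0.2353])] [ 0.5459 -0.2403]
0.023884189884591057 -60.5607023977913
0.02251767125390758 -150.59591845926016
0.02413342410500793 119.37427887039988
0.022491819004178546 28.76916479029697
wing [ 0.59   -0.2159] [ 0.5033 -0.2632] [ 0.5467 -0.2396] 0.09870083951078472 28.608751353173293
collar top c [ 0.5466 -0.2398]
yaw -59 turn [ 0.01 -0.    0.64]
yaw 31 turn [  0.01   0.   -89.36]
yaw 121 turn [   0.      0.01 -179.36]
yaw 211 turn [ 0.   -0.01 90.64]
shift [0.0006 0.0008 0.1487] t 12.07 pos [ 0.545  -0.2399  0.2397] F [ 0.2 -0.3  0.5] gap 0.0917 j [-0.62  0.19  1.51 -0.    1.44  0.4 ]
```

```bash
python3 -m crank '0.0007 0.0008 0 0 0 2 0;0 0 0.03 0 0 0 0;0 0 0.03 0 0 0 0;0 0 0.03 0 0 0 0;0 0 0.03 0 0 0 0;0 0 0.02 0 0 0 0;0 0 0.008 0 0 0 0;0 0 0 0 0 0 1;0 0 0 0 0 0 1;0 0 0 0 0 0 1;0 0 0 0 0 0 1;0 0 0 0 0 0 1;0 0 0 0 0 0 1;0 0 0 0 0 0 1;0 0 0 0 0 0 1;0 0 0 0 0 0 1;0 0 0 0 0 0 1;0 0 0 0 0 0 1;0 0 0 0 0 0 1' 45
```

```text
time_s: 14.45
eef_pos: [0.546, -0.2403, 0.0916]
ee_rot: [0.967, 0.255, -0.0, -0.0]
contact_force: [-0.6, -1.0, 0.2]
finger_gap: 0.0236
grip_force: 44.9
```

```bash
python3 -m crank '0 0 -0.01 0 0 0 1;0 0 -0.02 0 0 0 1;0 0 -0.03 0 0 0 1;0 0 -0.03 0 0 0 1;0 0 -0.03 0 0 0 1;0 0 -0.03 0 0 0 1;0 0 -0.02 0 0 0 1;0 0 0 0 0 0 1;0 0 0 0 0 0 1'; python3 -c "
from h import *
need((.5666,.2022,.262),-24.5)"
```

```text
time_s: 15.58
eef_pos: [0.5457, -0.24, 0.2612]
ee_rot: [0.967, 0.255, -0.0, -0.0]
contact_force: [-0.1, 0.9, -1.4]
finger_gap: 0.0238
grip_force: 44.9
yaw -24.5 turn [-5.000e-02  1.000e-02 -3.593e+01]
yaw 65.5 turn [-5.0000e-02 -3.0000e-02 -1.2593e+02]
yaw 155.5 turn [1.0000e-02 6.0000e-02 1.4407e+02]
yaw 245.5 turn [-3.000e-02  4.000e-02  5.407e+01]
shift [ 0.2364 -0.3743 -0.0007] t 15.57 pos [ 0.5457 -0.24    0.2612] F [-0.1  0.9 -1.4] gap 0.0238 j [-0.62  0.19  1.47 -0.    1.48  0.44]
```

```bash
python3 -m crank '0.0197 -0.0312 0 0 0 0 1;0.0197 -0.0312 0 0 0 0 1;0.0197 -0.0312 0 0 0 0 1;0.0197 -0.0312 0 0 0 0 1;0.0197 -0.0312 0 0 0 0 1;0.0197 -0.0312 0 0 0 0 1;0.0197 -0.0312 0 0 0 0 1;0.0197 -0.0312 0 0 0 0 1;0.0197 -0.0312 0 0 0 0 1;0.0197 -0.0312 0 0 0 0 1;0.0197 -0.0312 0 0 0 0 1;0.0197 -0.0312 0 0 0 0 1;0 0 0 0 0 -9 1;0 0 0 0 0 -9 1;0 0 0 0 0 -9 1;0 0 0 0 0 -9 1;0 0 0 0 0 0 1;0 0 0 0 0 0 1'; python3 - <<'E'
from h import *
import cv2
need((.5666,.2022,.262),-24.5)
for n in ("wrist","side"):
    s=snapshot(n)
    u=proj(s,(.5666,.2022,.19)); print(n,u,proj(s,(.5666,.2022,.116)))
    x0,y0=max(int(u[0])-80,0),max(int(u[1])-60,0);print(x0,y0)
    cv2.imwrite(f"pics/{n}4.png",cv2.resize(s["img"][y0:y0+120,x0:x0+160],None,fx=5,fy=5,interpolation=cv2.INTER_CUBIC))
E
```

```text
time_s: 17.82
eef_pos: [0.5665, 0.202, 0.2608]
ee_rot: [0.841, 0.54, -0.001, -0.0]
contact_force: [1.4, -0.3, -0.8]
finger_gap: 0.0239
grip_force: 44.9
yaw -24.5 turn [-0.07  0.04 -0.08]
yaw 65.5 turn [-8.000e-02 -2.000e-02 -9.008e+01]
yaw 155.5 turn [7.0000e-02 1.0000e-01 1.7992e+02]
yaw 245.5 turn [-2.000e-02  8.000e-02  8.992e+01]
shift [ 0.0003  0.     -0.0012] t 17.82 pos [0.5665 0.202  0.2608] F [ 1.4 -0.3 -0.8] gap 0.0239 j [0.14 0.2  1.46 0.   1.48 0.57]
wrist [258.47545476 198.16358212] [258.3581632 177.7978787]
178 138
side [231.4347191  224.43743233] [233.31135924 241.94421603]
151 164
```

View pics/wrist4.png

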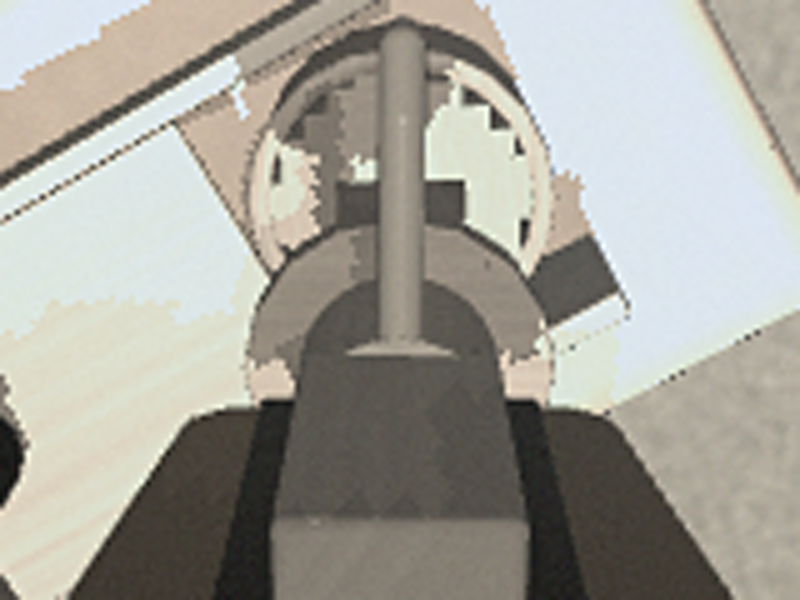

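View pics/side4.png

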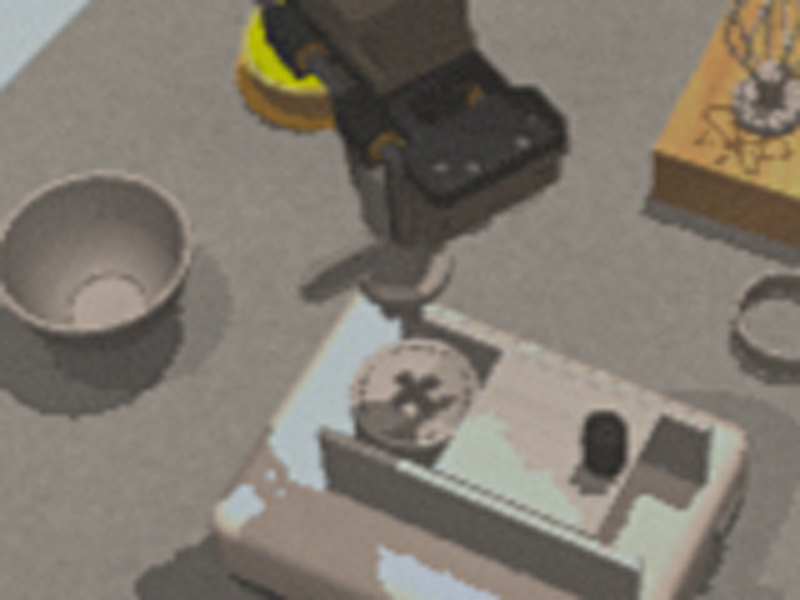

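```bash
python3 - <<'E'
from h import *
np.set_printoptions(precision=4,suppress=True)
s=snapshot("wrist"); P=lambda u,v: ray(s,(u/5+178-.4,v/5+138-.4),.116)
a,b=P(338,181),P(465,181); d=(b-a)/np.linalg.norm(b-a); n=np.array([-d[1],d[0]])
print(np.linalg.norm(b-a),np.degrees(np.arctan2(d[1],d[0])),"centre",(a+b)/2-n*.00425)
print("drive rim L,R mid",(P(247,195)+P(551,195))/2)
E
```

```text
0.026033182491100815 -24.505414671967838 centre [0.5664 0.2023]
drive rim L,R mid [0.5665 0.2037]
```

Slot centre (0.5664, 0.2023) and angle −24.5° agree with the first measurement. I lower the beater.

```bash
python3 -m crank '0 0 0.02 0 0 0 1;0 0 0.02 0 0 0 1;0 0 0.02 0 0 0 1;0 0 0.008 0 0 0 1;0 0 0.004 0 0 0 1;0 0 0.004 0 0 0 1;0 0 0 0 0 0 1'
```

```text
time_s: 18.85
eef_pos: [0.567, 0.2021, 0.1858]
ee_rot: [0.841, 0.542, 0.0, 0.0]
contact_force: [-0.7, -0.4, -2.2]
finger_gap: 0.0234
grip_force: 44.9
```

```bash
python3 -m crank '0 0 0.003 0 0 0 1;0 0 0.003 0 0 0 1;0 0 0.003 0 0 0 1;0 0 0.003 0 0 0 1;0 0 0 0 0 0 1'; python3 -m crank '0 0 0.002 0 0 0 1;0 0 0.003 0 0 0 1;0 0 0.003 0 0 0 1;0 0 0 0 0 0 1' 55
```

```text
time_s: 19.48
eef_pos: [0.5666, 0.202, 0.1732]
ee_rot: [0.841, 0.542, -0.0, -0.0]
contact_force: [0.4, 1.2, -0.8]
finger_gap: 0.024
grip_force: 44.9
time_s: 19.98
eef_pos: [0.5672, 0.2021, 0.1664]
ee_rot: [0.841, 0.541, 0.0, 0.0]
contact_force: [-1.7, 0.5, 4.7]
finger_gap: 0.0237
grip_force: 54.9
```

```bash
python3 -m crank '0 0 0.002 0 0 0 1;0 0 0.002 0 0 0 1;0 0 0.001 0 0 0 1;0 0 0 0 0 0 1;0 0 0 0 0 0 1'; python3 -m crank '0 0 0.0015 0 0 0 1;0 0 0 0 0 0 1;0 0 0 0 0 0 1'
```

```text
time_s: 20.6
eef_pos: [0.5672, 0.2021, 0.1621]
ee_rot: [0.841, 0.542, 0.001, 0.0]
contact_force: [-2.5, -0.4, 7.3]
finger_gap: 0.0236
grip_force: 54.9
time_s: 20.98
eef_pos: [0.5673, 0.2022, 0.162]
ee_rot: [0.841, 0.542, 0.001, 0.0]
contact_force: [-5.8, -1.1, 15.1]
finger_gap: 0.0236
grip_force: 54.9
```

```bash
python3 -m crank '0 0 0.001 0 0 0 1;0 0 0 0 0 0 1;0 0 0 0 0 0 1;0 0 0 0 0 0 1'; python3 - <<'E'
from h import *
import cv2
s=snapshot("side"); cv2.imwrite("pics/s5.png",cv2.resize(s["img"][120:320,160:360],None,fx=3,fy=3,interpolation=cv2.INTER_CUBIC))
need((.5666,.2022,.1624),-24.5)
E
```

```text
time_s: 21.48
eef_pos: [0.5674, 0.2022, 0.162]
ee_rot: [0.841, 0.542, 0.001, 0.0]
contact_force: [-8.3, -1.6, 19.1]
finger_gap: 0.0238
grip_force: 54.9
yaw -24.5 turn [ 0.09 -0.04  0.09]
yaw 65.5 turn [ 1.000e-01  3.000e-02 -8.991e+01]
yaw 155.5 turn [ 7.0000e-02  1.4000e-01 -1.7991e+02]
yaw 245.5 turn [ 3.000e-02 -1.000e-01  9.009e+01]
shift [-0.0003 -0.0007 -0.0004] t 21.52 pos [0.5674 0.2022 0.162 ] F [-8.5 -1.4 19.7] gap 0.0234 j [ 0.14  0.27  1.57 -0.    1.3   0.57]
```

View pics/s5.png

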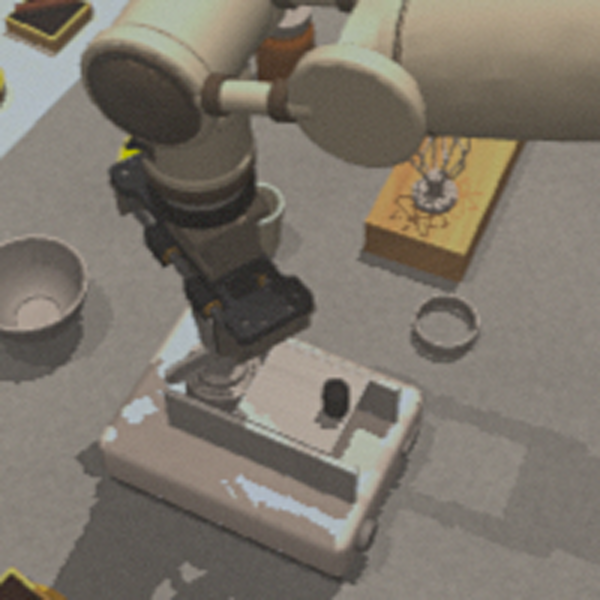

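The picture shows the beater's collar down on the drive rim, the knob at (335,398) with the shutter out, and the whisk, ring, cup and bowl undisturbed. The push is a steady 19 N, the height matches fully home, and the grip is 55 N.

```bash
python3 -c "
from station import *
print(job_done())"
```

```text
the job is handed in; nothing more can be done
None
```

I handed the job in at about 21.5 s: the shutter is out at its stop, and the beater is meshed and pressed home at about 19 N, still gripped at 55 N. The last picture showed the whisk, ring, cup and bowl undisturbed; the other bystanders were partly hidden or out of view. The judge's result isn't shown to me.

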